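# Vacuum check of a pump-head piston seal

### The arm

A 6-joint arm with a two-finger parallel gripper is mounted at the origin on a cart in front of the work surface, level with it; the furniture and walls round the work are solid. World frame = base frame: x ahead of the robot, y to its left, z up, the work surface at z = 0. Lengths are in mm, angles in rad, forces in N, time in s.
With the tool pointing down it reaches from about 275 to 1000 mm from the base axis. Payload 8.4 kg.
Tool frame: the origin (TCP) lies midway between the tips of the shut fingers; the grasp point (between the pads) lies 19 mm behind it; z points along the fingers, y is the line along which they close (so a half turn about z gives the same grasp; the last joint's range is limited). The gripper opens to 85 mm and grips with 20 to 120 N. Pads are 22 mm wide; open, the fingers measure 114 mm over their backs; the gripper's body (76 mm by 85 mm) begins 54 mm behind the grasp point. The pads swing forward as they close: fully open they stand 13 mm farther back than shut.
Start: joints at [-1.21, 0.353, 1.633, -0, 1.155, -0.002], TCP at [221.807, -584.32, 231.281] pointing down, gripper open.
Joint ranges: [-2.63, 2.63], [-0.92, 2.1], [0.06, 2.66], [-1.3, 4.44], [0, 2.69], [-3.02, 3.02]. Speed limits (rad/s): [2.22, 2.22, 2.79, 3.14, 3.14, 3.14].

### API

Orientations are given as [roll, pitch, yaw] about the fixed x, y, z axes, in that order (R = Rz(yaw) Ry(pitch) Rx(roll)).
In Python, from rig import telemetry, optics, r gives the robot as it stands.
- The arm moves only by the tool play_rows, never from a script. Its arguments are lists of equal length, an entry for each row: "dp": the shift along the tool's x, y, z in units of 40 mm (1.0 is 40 mm), a list of three; "rot": the turn, a rotation vector about the tool's x, y, z in units of 6 degrees (1.0 is 6 degrees), a list of three. In form: {"dp": [[tx, ty, tz], ...], "rot": [[ax, ay, az], ...]}. A call has 1 to 5 rows; each row is the pose to reach, as a shift and turn from the pose commanded when the call began, along the tool's axes at that moment; what a row does not reach only later rows make up. A row lasts 1/12 s, in which the tool goes at most 41.7 mm and 7.16 degrees, less where a joint would pass 70% of its speed; a pose out of reach is approached as far as the arm can. A call with a gripper value outside its range is refused whole. "fingers" is the opening, from 0 (shut) to 1 (fully open), set as the call begins (left out, the last holds). The fingers move at their own pace and stop on an object; "grip_force" is the grip in N (left out, the last holds). Time passes only in rows, so rows that repeat a pose let the fingers close. It gives the time, the measured TCP pose, the force, the opening and the grip force at its end, in the units of the state.
- telemetry.sense(): the state, without advancing time (a new reading comes with each control period).
- optics.grab_frame(name): name is "side" or "top" or "wrist"; returns a dict with "color" (480x640x3 uint8, red, green, blue), "mtx" (3x3 intrinsics, pixels), "R" (3x3) and "t" (3): a world point X has camera coordinates R X + t; the wrist camera has in their place "mount" (4x4, takes a point from camera to tool coordinates, whose origin is the TCP and whose axes are the flange's). Camera axes: x right, y down, z forward; pixel columns grow to the right and rows downward; lengths in mm; the calibration is good to about 2 mm. A picture is of the moment at which its call begins: read the wrist's pose just before it. There is no depth.
- r.sign_off(): hands the job in; it is judged then, once.
The state is a dict: "clock": time; "qpos": joint angles; "qvel": joint speeds; "joint_efforts": joint torques, N m; "eef_pos": TCP position; "tcp_rot": TCP orientation; "contact_force": force on the tool from outside, world axes, zero at the start; "wrist_torque": the same for the moment, N m; "opening": opening from 0.0 (shut) to 1.0 (fully open); "grasp_force": force on a finger pad.
Only numpy, scipy, OpenCV 4.12 (cv2) and the standard library are available. Lean on these libraries where they do the work, as an engineer would, in place of code of your own. Each camera call takes 0.05 s, during which the arm holds its last target. There are 200 camera calls.

### The job

Check the piston seal of the pump head that stands in the service stand, its ports plugged. First swing the keeper plate fully shut over the head until it snaps into its detent, with the piston still fully in, so that the head cannot lift; then take the piston by its steel holder, draw it straight up about 30 mm out of the head against the vacuum, without pulling it right out or rocking the brittle ceramic rod, and finish while still holding it steady there. The head stays seated and the things standing round are left alone.

Things in the scene. Friction and masses are not known exactly. Their poses are not given: they have to be found in the camera images.
- stand: fixed aluminium base plate 140 x 86 mm, 14 mm thick, with the nest, hinge post and detent post; origin on the worktop under the bore axis of the pump head; z up; +x towards the hinge post (52 mm from the bore), -x towards the detent post (46 mm from the bore); its position and yaw vary
- keeper_hinge (a point): point on the vertical hinge axis of the keeper, 83 mm above the worktop (mid height of the knob); axes as the stand's. The keeper is a level steel plate, 8 mm thick, 61 to 69 mm above the worktop, with a slot, open towards +y, that takes in the gland nut and rod
- keeper (a joint): angle of the keeper (rad): 0 = shut against its stop pin, lying over the head along the stand's -x; grows as it swings out level towards the stand's -y, up to 1.6; starts at 0.5 to 1.0. Light friction (under 1 N at the knob); a sprung ball resists from about 0.09 rad, its hump at 0.04 rad takes up to about 5 N at the knob, and below 0.03 rad it keeps the plate shut
- keeper_knob (a point): centre of the black upright round knob on the keeper's free end, 15 mm thick, from 68 to 98 mm above the worktop, 118 mm from the hinge axis (66 mm from the bore axis when shut)
- pump_head: loose steel block 50 x 50 x 46 mm, 0.5 to 0.7 kg, in the nest of the stand with 1 mm play, plugged ports on its +y and -y sides, a round gland nut (26 mm wide, 8 mm high) round the vertical bore on top; origin at the centre of its underside, 14 mm above the worktop. Only its weight and the shut keeper, 1 mm above its top, keep it down
- piston (a joint): how far the piston is drawn out of the head (m): 0 = fully in, where it starts; the rod leaves its seal at 0.045. The vacuum pulls it back with 5 N at the start and 11 N at 30 mm, and seal drag adds 1.5 N: let go, it runs back in. The rod has 1 mm clearance in the bore and binds, then breaks, if pulled sideways
- piston_holder (a point): centre of the round steel piston holder: 24 mm wide, gripped from 104 to 126 mm above the worktop (a 15 mm wide stub above it ends at 131 mm); on the bore axis, 115 mm above the worktop when the piston is fully in; rises with the piston. Below it the white 12 mm ceramic rod goes down into the gland nut (top at 68 mm)
- jar_fittings: small screw-cap jar, 42 mm wide, 57 mm high, standing at the back on the left; bystander; origin at the centre of its underside
- timer: square bench timer 66 x 66 x 19 mm on the left; bystander; origin at the centre of its underside
- column: steel column with end nuts, 170 mm long, 22 mm thick, lying on the right; bystander; origin under its middle, long along its y
- gland: round steel gland nut fixed on top of the pump head, 26 mm wide, 8 mm high, guiding the rod; origin at the centre of its underside, 60 mm above the worktop, on the bore axis

How it is judged (in metres and radians):
On the way, in this order (a step that is already met when the one before it is completed fails the run):
1. keeper shut in its detent, the piston still fully in (value of joint keeper below 0.03 rad and value of joint piston below 0.006 m), for 0.3 s.
2. piston drawn about 30 mm out with the keeper shut, held in the gripper (value of joint keeper below 0.03 rad and value of joint piston between 0.022 and 0.038 m and contact force between the fingers and piston above 1 N), for 0.5 s.
At the end, for the whole second after the job is handed in: Through the last second the gripper holds the piston 22 to 38 mm out of the head, still (under 10 mm/s) and within 0.05 rad of the bore axis, the keeper is shut in its detent (under 0.03 rad) and the head is seated (lifted less than 4 mm, tilted less than 0.06 rad) (all of step 2 and velocity of joint piston between -0.01 and 0.01 m/s and angle between the z axis of piston_holder and the z axis of pump_head, either way round below 0.05 rad and z of pump_head in the frame of stand below 0.018 m and angle between pump_head's own z axis and vertical below 0.06 rad); the arm keeps its last pose, push and grip.
It fails at once if the piston is pulled more than 45 mm, out of its seal (value of joint piston above 0.045 m).
It fails at once if the brittle rod is forced sideways in the bore (over 15 N against the gland nut, or rocked over 0.08 rad) (contact force between piston and gland above 15 N or angle between the z axis of piston_holder and the z axis of pump_head, either way round above 0.08 rad).
It fails at once if the pump head is lifted more than 5 mm out of its seat (z of pump_head in the frame of stand above 0.019 m).
It fails at once if a bystander is moved more than 20 mm (distance of any of jar_fittings, timer, column from where it was at the start of the episode above 0.02 m).
It also fails if it takes over 56 s, if anything falls off the work surface, if the arm or the gripper's body presses on something with over 40 N, if the wrist force passes 120 N, or if a joint passes its speed limit or range.

## Working session

There is one attempt and no reset: what is moved stays moved. The work goes in short steps, Python scripts to look and compute and a tool call to move; the robot and the scene stay as the last step left them, time stands still between calls to the robot, and variables do not carry over. Pictures are saved under pics/ and viewed, at most 10 in all, crops included, and the job is handed in when it is done.

Besides the shell and the picture viewer there is one more tool, called after "Call:" by a JSON object that holds its "name" and its "arguments". play_rows: Moves the arm, as the interface text tells. Its arguments: {"type":"object","properties":{"dp":{"type":"array"},"rot":{"type":"array"},"fingers":{"type":"number"},"grip_force":{"type":"number"}},"required":["dp","rot"]}

```bash
mkdir -p pics; cat > h.py <<'E'
import numpy as np,cv2
from rig import telemetry,optics,r
def grab(n,save=None):
    f=optics.grab_frame(n)
    if save: cv2.imwrite('pics/'+save,f['color'][:,:,::-1])
    return f
def ray(f,u,v):
    R=np.array(f['R']);t=np.array(f['t']).ravel()
    d=R.T@np.linalg.inv(np.array(f['mtx']))@np.array([u,v,1.]);return -R.T@t,d
def onz(f,u,v,z):
    c,d=ray(f,u,v);return c+d*(z-c[2])/d[2]
def proj(f,X):
    p=np.array(f['mtx'])@(np.array(f['R'])@np.array(X,float)+np.array(f['t']).ravel());return p[:2]/p[2]
def tri(f1,p1,f2,p2):
    c1,d1=ray(f1,*p1);c2,d2=ray(f2,*p2)
    s=np.linalg.lstsq(np.c_[d1,-d2],c2-c1,rcond=None)[0]
    a=c1+s[0]*d1;b=c2+s[1]*d2;return (a+b)/2,np.linalg.norm(a-b)
E
python3 - <<'E'
from h import *
import pickle
fs={n:grab(n,n+'0.png') for n in('top','side')}
pickle.dump(fs,open('f0.pkl','wb'))
for n in fs: print(n,-np.array(fs[n]['R']).T@np.array(fs[n]['t']).ravel())
s=telemetry.sense();print({k:s[k] for k in('clock','eef_pos','tcp_rot','opening','contact_force')})
E
```

```text
top [ 353.03098248  142.4481802  1013.76747143]
side [ 75.30486224 721.35259834 527.77716012]
{'clock': 0.1, 'eef_pos': array([ 221.65528775, -583.92921041,  230.62435492]), 'tcp_rot': array([-3.14036528e+00,  1.35755595e-05,  3.62790755e-01]), 'opening': 0.9996060055133253, 'contact_force': array([ 0.67053957, -1.03221982,  0.03056251])}
```

View pics/top0.png

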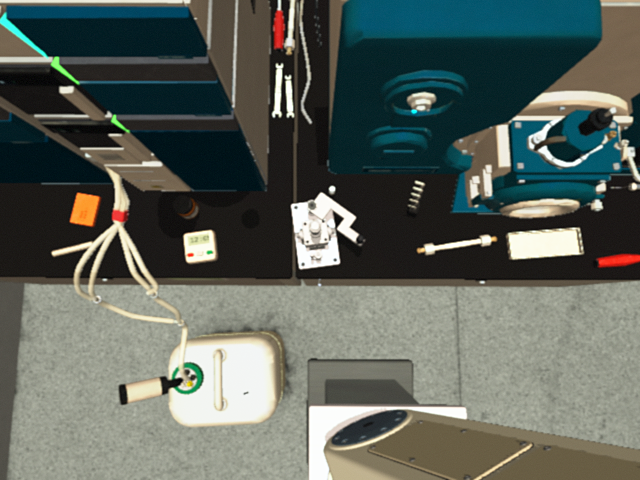

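View pics/side0.png

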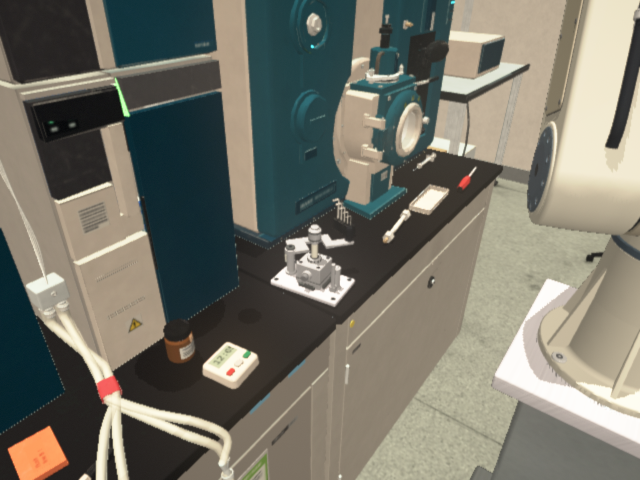

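```bash
python3 - <<'E'
from h import *
import pickle
fs=pickle.load(open('f0.pkl','rb'))
a=fs['top']['color'][180:285,275:385,::-1];b=fs['side']['color'][215:310,260:370,::-1]
a=cv2.resize(a,None,fx=5,fy=5,interpolation=cv2.INTER_CUBIC)
cv2.imwrite('pics/topc.png',a)
b=cv2.resize(b,None,fx=6,fy=6,interpolation=cv2.INTER_CUBIC)
cv2.imwrite('pics/sidec.png',b)
E
```

```text
(no output)
```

View pics/topc.png

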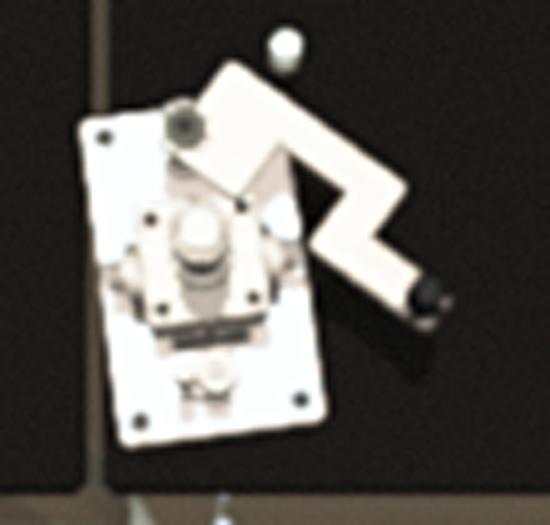

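View pics/sidec.png

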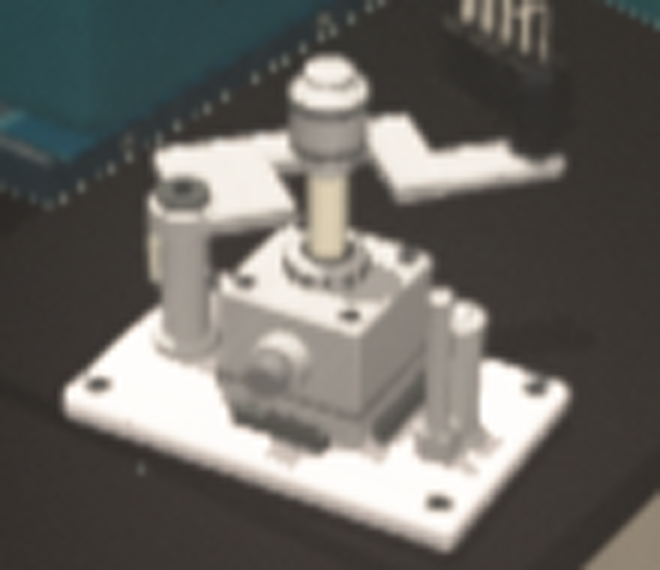

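```bash
python3 - <<'E'
from h import *
import pickle
fs=pickle.load(open('f0.pkl','rb'));T=fs['top'];S=fs['side']
t=lambda x,y:((x+.5)/5-.5+275,(y+.5)/5-.5+180)
s=lambda x,y:((x+.5)/6-.5+260,(y+.5)/6-.5+215)
c={k:onz(T,*t(*p),14) for k,p in dict(TL=(80,118),BL=(121,447),BR=(328,420)).items()}
cs={k:onz(S,*s(*p),14) for k,p in dict(TL=(65,392),BL=(448,540),BR=(572,392)).items()}
for k in c: print(k,c[k],cs[k])
for d in (c,cs):
  m=(d['TL']+d['BR'])/2; e=d['TL']-d['BL'];g=d['BL']-d['BR']
  print('ctr',m,'yaw',np.arctan2(e[1],e[0]),np.arctan2(-g[0],g[1]),np.linalg.norm(e),np.linalg.norm(g))
print('stub top',onz(T,*t(200,218),131),onz(S,*s(327,68),131),tri(T,t(200,218),S,s(327,68)))
print('hinge',[onz(T,*t(185,124),z) for z in(72,75,83,98)],tri(T,t(185,124),S,s(184,190)))
print('knob',onz(T,*t(428,293),98),onz(S,*s(520,125),83))
E
```

```text
TL [568.00346389 202.61983061  14.        ] [563.47636518 198.71711072  14.        ]
BL [427.76984725 183.75163324  14.        ] [424.84778234 185.03427306  14.        ]
BR [439.45413621  97.25862897  14.        ] [436.12751373  99.3401209   14.        ]
ctr [503.72880005 149.93922979  14.        ] yaw 0.1337451049085302 0.13427653706826118 141.49726536725393 87.27864798961693
ctr [499.80193945 149.02861581  14.        ] yaw 0.09838276288488654 0.1308754016941082 139.30220395298136 86.43332721222161
stub top [504.8335874  150.20898967 131.        ] [500.11537683 146.94825844 131.        ] (array([502.26841901, 148.72935068, 131.63736154]), np.float64(5.663434249735188))
hinge [array([553.2213267 , 156.94357215,  72.        ]), array([552.58362041, 156.89739708,  75.        ]), array([550.88307033, 156.77426357,  83.        ]), array([547.69453892, 156.54338823,  98.        ])] (array([551.19683134, 155.87488207,  73.77410839]), np.float64(3.831471220249043))
knob [481.4791355   62.34694051  98.        ] [479.99601547  69.16561554  83.        ]
```

Call:
{"name": "play_rows", "arguments": {"dp": [[0.57, -0.82, 0], [1.14, -1.64, 0], [1.71, -2.46, 0], [2.28, -3.28, 0], [2.85, -4.1, 0]], "rot": [[0, 0, 0.45], [0, 0, 0.9], [0, 0, 1.35], [0, 0, 1.8], [0, 0, 2.22]], "fingers": 0, "grip_force": 40}}

```text
clock: 0.52
eef_pos: [270.0, -388.5, 230.8]
tcp_rot: [-3.141, 0.0, 0.127]
contact_force: [0.9, 1.1, 0.9]
opening: 0.298
grasp_force: 0.0
```

Call:
{"name": "play_rows", "arguments": {"dp": [[0.36, -0.93, 0], [0.72, -1.86, 0], [1.08, -2.79, 0], [1.44, -3.72, 0], [1.8, -4.65, 0]], "rot": [[0, 0, 0], [0, 0, 0], [0, 0, 0], [0, 0, 0], [0, 0, 0]]}}

```text
clock: 0.93
eef_pos: [317.1, -195.0, 231.2]
tcp_rot: [3.142, -0.0, 0.13]
contact_force: [1.0, 1.3, 0.6]
opening: 0.0
grasp_force: 0.0
```

```bash
cat >> h.py <<'E'
def go(X,yaw=None):
    from scipy.spatial.transform import Rotation as Ro
    s=telemetry.sense();R=Ro.from_euler('xyz',s['tcp_rot']).as_matrix()
    print(s['clock'],s['eef_pos'].round(1),'dp units',(R.T@(np.array(X,float)-s['eef_pos'])/40).round(3),'F',s['contact_force'].round(1))
E
python3 -c "
from h import *
go([486,19,231])"
```

```text
0.9333 [ 317.1 -195.   231.2] dp units [ 4.878 -4.758  0.005] F [1.  1.3 0.6]
```

Call:
{"name": "play_rows", "arguments": {"dp": [[0.6, -0.7, 0], [1.2, -1.4, 0], [1.8, -2.1, 0], [2.45, -2.8, 0], [3.1, -3.4, 0]], "rot": [[0, 0, 0], [0, 0, 0], [0, 0, 0], [0, 0, 0], [0, 0, 0]]}}

```text
clock: 1.35
eef_pos: [423.0, -43.6, 231.3]
tcp_rot: [-3.142, -0.0, 0.131]
contact_force: [0.3, -1.2, 0.7]
opening: 0.002
grasp_force: 0.0
```

Call:
{"name": "play_rows", "arguments": {"dp": [[0.6, -0.5, 0.3], [1.2, -1.0, 0.8], [1.78, -1.36, 1.4], [1.78, -1.36, 2.0], [1.78, -1.36, 2.0]], "rot": [[0, 0, 0], [0, 0, 0], [0, 0, 0], [0, 0, 0], [0, 0, 0]]}}

```text
clock: 1.77
eef_pos: [484.0, 18.4, 147.2]
tcp_rot: [-3.141, 0.007, 0.132]
contact_force: [-1.1, -0.4, 0.1]
opening: -0.003
grasp_force: 0.0
```

```bash
python3 -c "
from h import *
go([486,19,74])
f=grab('wrist','w1.png')
print(np.array(f['mount']).round(2),f['mtx'])"
```

```text
1.7667 [484.   18.4 147.2] dp units [ 0.065 -0.007  1.829] F [-1.1 -0.4  0.1]
[[  -0.     -0.97   -0.26   64.77]
 [   1.     -0.      0.     -0.38]
 [  -0.     -0.26    0.97 -143.15]
 [   0.      0.      0.      1.  ]] [[426.15702695   0.         321.54234561]
 [  0.         426.15702695 242.35261548]
 [  0.           0.           1.        ]]
```

View pics/w1.png

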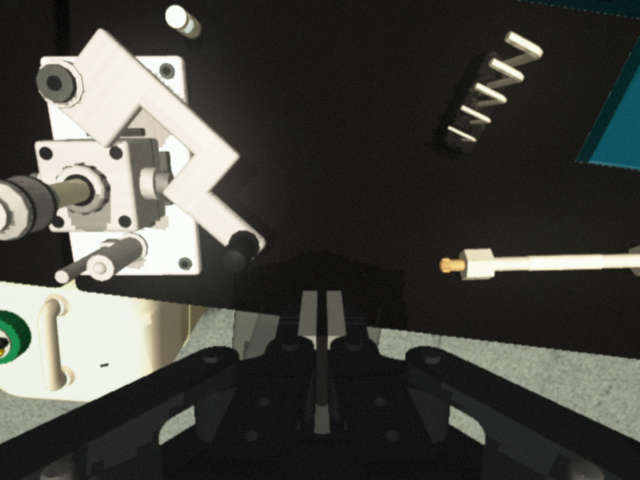

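```bash
cat >> h.py <<'E'
def wr(f,s):
    from scipy.spatial.transform import Rotation as Ro
    T=np.eye(4);T[:3,:3]=Ro.from_euler('xyz',s['tcp_rot']).as_matrix();T[:3,3]=s['eef_pos']
    C=np.linalg.inv(T@np.array(f['mount'],float));return dict(f,R=C[:3,:3],t=C[:3,3])
E
python3 -c "
from h import *
s=telemetry.sense();f=wr(grab('wrist'),s);print(s['eef_pos'])
print('knob',onz(f,236,255,98),'hinge',onz(f,57,83,75),'gland',onz(f,83,190,68),'stub',onz(f,0,210,131))
for p in ((118,57),(201,272)):print(onz(f,*p,14))
print(proj(f,[437,140.7,83]),proj(f,[502.5,149.3,68]))
"
```

```text
[484.09421881  17.73168648 149.15060363]
knob [484.91354634  59.2552876   98.        ] hinge [552.06496295 154.77927391  75.        ] gland [500.22403295 147.04134283  68.        ] stub [502.048069   144.85657335 131.        ]
[572.66653633 153.79397464  14.        ]
[441.72981712  96.35132007  14.        ]
[ 81.76708715 313.00267208] [ 78.58502092 185.16049678]
```

Call:
{"name": "play_rows", "arguments": {"dp": [[0, 0, 0.7], [0, 0, 1.4], [0, 0, 1.85], [0, 0, 1.85]], "rot": [[0, 0, 0], [0, 0, 0], [0, 0, 0], [0, 0, 0]]}}

```text
clock: 2.2
eef_pos: [484.4, 16.6, 76.1]
tcp_rot: [-3.141, 0.003, 0.129]
contact_force: [-0.6, -1.0, -0.6]
opening: -0.001
grasp_force: 0.0
```

Call:
{"name": "play_rows", "arguments": {"dp": [[0, -0.3, 0], [0, -0.5, 0], [-0.15, -0.75, 0], [-0.33, -0.96, 0], [-0.33, -0.96, 0]], "rot": [[0, 0, 0], [0, 0, 0], [0, 0, 0], [0, 0, 0], [0, 0, 0]]}}

```text
clock: 2.62
eef_pos: [466.9, 55.2, 78.4]
tcp_rot: [-3.141, -0.001, 0.131]
contact_force: [-0.9, -0.2, 0.1]
opening: -0.002
grasp_force: 0.0
```

```bash
python3 -c "
from h import *
go([486,19,74])
f=grab('wrist','w2.png')"
```

```text
2.6167 [466.9  55.2  78.4] dp units [0.355 0.959 0.11 ] F [-0.9 -0.2  0.1]
```

View pics/w2.png

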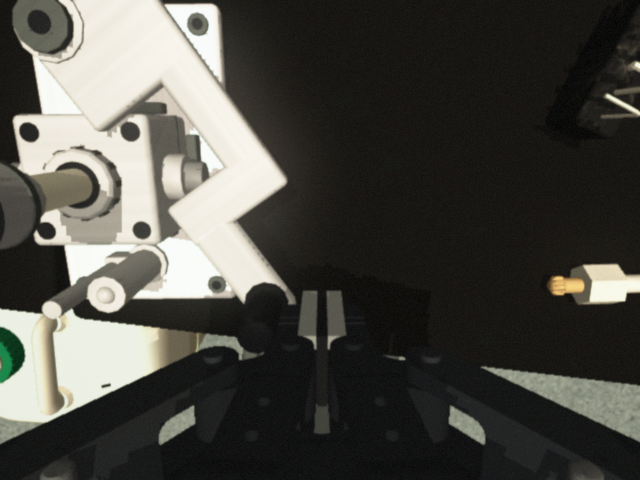

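Call:
{"name": "play_rows", "arguments": {"dp": [[-0.1, -0.22, 0], [-0.18, -0.43, 0], [-0.26, -0.64, 0], [-0.33, -0.9, 0], [-0.33, -0.9, 0]], "rot": [[0, 0, 0], [0, 0, 0], [0, 0, 0], [0, 0, 0], [0, 0, 0]]}}

```text
clock: 3.08
eef_pos: [449.6, 89.3, 77.2]
tcp_rot: [-3.141, 0.0, 0.131]
contact_force: [-0.3, -0.1, 0.4]
opening: -0.0
grasp_force: 0.0
```

```bash
python3 -c "
from h import *
go([486,19,74])
f=grab('wrist','w3.png')"
```

```text
3.0833 [449.6  89.3  77.2] dp units [0.673 1.862 0.08 ] F [-0.3 -0.1  0.4]
```

View pics/w3.png

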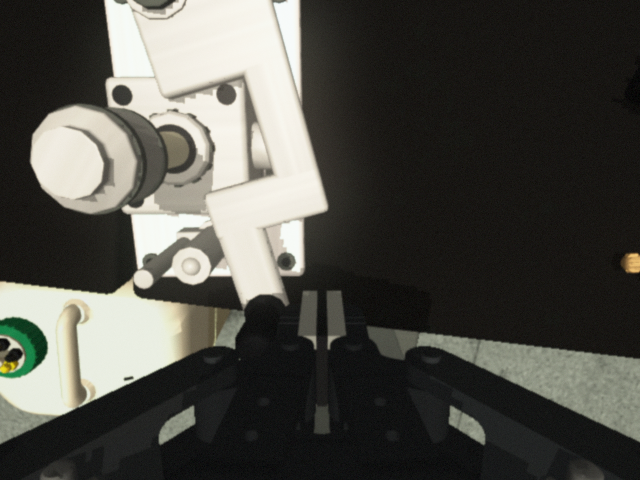

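Call:
{"name": "play_rows", "arguments": {"dp": [[-0.05, -0.2, 0], [-0.11, -0.4, 0], [-0.15, -0.6, 0], [-0.16, -0.7, 0], [-0.17, -0.75, 0]], "rot": [[0, 0, 0], [0, 0, 0], [0, 0, 0], [0, 0, 0], [0, 0, 0]]}}

```text
clock: 3.55
eef_pos: [439.6, 117.4, 77.3]
tcp_rot: [-3.141, -0.0, 0.131]
contact_force: [1.2, -0.1, 0.3]
opening: -0.001
grasp_force: 0.4
```

Call:
{"name": "play_rows", "arguments": {"dp": [[0, -0.03, 0], [0, -0.06, 0], [0, -0.09, 0], [0, -0.12, 0], [0, -0.12, 0]], "rot": [[0, 0, 0], [0, 0, 0], [0, 0, 0], [0, 0, 0], [0, 0, 0]]}}

```text
clock: 3.97
eef_pos: [439.0, 120.2, 77.2]
tcp_rot: [3.14, 0.001, 0.131]
contact_force: [1.4, -10.5, 0.6]
opening: -0.001
grasp_force: 5.1
```

```bash
python3 -c "
from h import *
go([437,140.7,74])
f=grab('wrist','w4.png')"
```

```text
3.9667 [439.  120.2  77.2] dp units [ 0.017 -0.516  0.079] F [  1.4 -10.5   0.6]
```

View pics/w4.png

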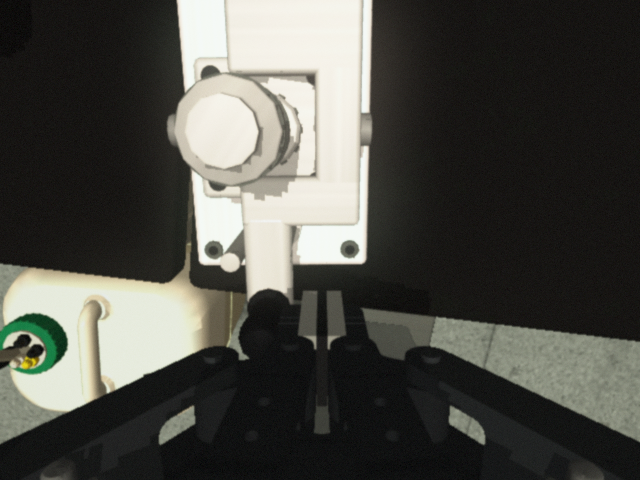

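Call:
{"name": "play_rows", "arguments": {"dp": [[0, -0.03, 0], [0, -0.05, 0], [0, -0.07, 0], [0, -0.07, 0]], "rot": [[0, 0, 0], [0, 0, 0], [0, 0, 0], [0, 0, 0]]}}

```text
clock: 4.35
eef_pos: [438.9, 121.0, 77.2]
tcp_rot: [3.137, 0.001, 0.133]
contact_force: [5.7, -26.2, 3.6]
opening: -0.001
grasp_force: 13.1
```

Call:
{"name": "play_rows", "arguments": {"dp": [[0, 0.3, 0], [0, 0.6, 0], [0, 0.6, -0.8], [0, 0.6, -1.7], [0, 0.6, -2.4]], "rot": [[0, 0, 0], [0, 0, 0], [0, 0, 0], [0, 0, 0], [0, 0, 0]]}}

```text
clock: 4.77
eef_pos: [441.8, 100.0, 174.9]
tcp_rot: [-3.141, 0.0, 0.129]
contact_force: [0.7, 0.5, -0.2]
opening: 0.0
grasp_force: 0.0
```

Call:
{"name": "play_rows", "arguments": {"dp": [[0, 0, -0.4], [0, 0, -0.8], [0, 0, -0.8], [0, 0, -0.8], [0, 0, -0.8]], "rot": [[0, 0, 0], [0, 0, 0], [0, 0, 0], [0, 0, 0], [0, 0, 0]], "fingers": 1}}

```text
clock: 5.18
eef_pos: [441.3, 100.2, 204.5]
tcp_rot: [3.142, 0.001, 0.13]
contact_force: [-0.2, -0.4, -0.7]
opening: 0.704
grasp_force: 0.0
```

```bash
python3 -c "
from h import *
go([502,148,150])
s=telemetry.sense();f=wr(grab('wrist','w5.png'),s)
import pickle;pickle.dump((f,s['eef_pos']),open('w5.pkl','wb'))
for X in ([502,148,131],[502,148,68],[436.5,139.5,98]):print(proj(f,X))
t=grab('top');pickle.dump((t,grab('side')),open('f5.pkl','wb'))
"
```

```text
5.1833 [441.3 100.2 204.5] dp units [ 1.66  -0.988  1.361] F [-0.2 -0.4 -0.7]
[241.43091033 124.80626593]
[259.46246894 125.48543479]
[256.59875997 238.43558708]
```

View pics/w5.png

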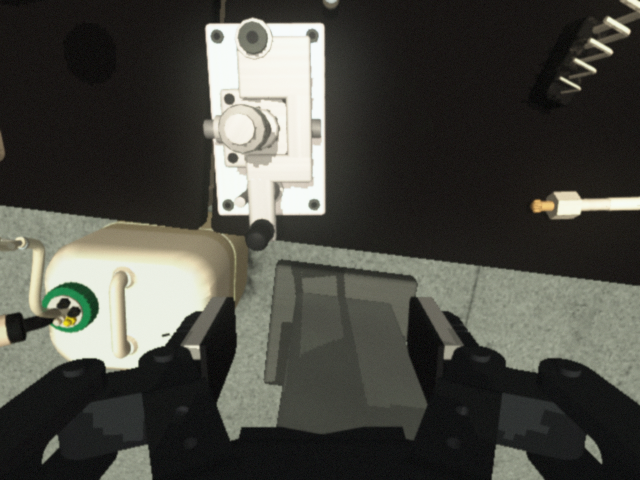

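```bash
python3 -c "
from h import *
import pickle
f,e=pickle.load(open('w5.pkl','rb'))
print('stub',onz(f,243.5,127,131),'knob',onz(f,260,231,98),'hinge',onz(f,254,37,75))
for p in ((207,25),(325,23),(326,215),(219,215)):print(onz(f,*p,14))
im=f['color'][95:165,205:285,::-1];im=cv2.resize(im,None,fx=7,fy=7,interpolation=cv2.INTER_CUBIC);cv2.imwrite('pics/w5c.png',im)
"
```

```text
stub [501.09565599 146.90986712 131.        ] knob [441.37357139 137.8846096   98.        ] hinge [551.54299385 154.78035051  75.        ]
[565.3070204  198.93674718  14.        ]
[577.45394704 115.70165655  14.        ]
[439.58739329  96.66278445  14.        ]
[428.59441587 181.20397772  14.        ]
```

View pics/w5c.png

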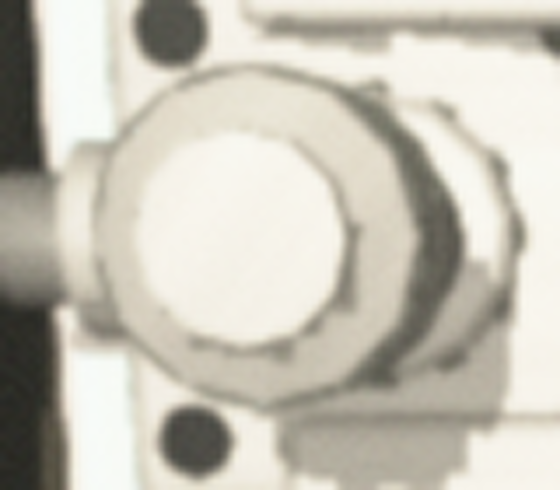

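Call:
{"name": "play_rows", "arguments": {"dp": [[0.6, -0.35, 0], [1.2, -0.7, 0], [1.64, -1.01, 0.3], [1.64, -1.01, 0.9], [1.64, -1.01, 1.36]], "rot": [[0, 0, 0], [0, 0, 0], [0, 0, 0], [0, 0, 0], [0, 0, 0]], "fingers": 0.7}}

```text
clock: 5.75
eef_pos: [502.1, 149.6, 149.0]
tcp_rot: [3.142, 0.001, 0.131]
contact_force: [-1.1, -0.6, -0.9]
opening: 0.7
grasp_force: 0.0
```

Call:
{"name": "play_rows", "arguments": {"dp": [[0, 0, 0], [0, 0, 0], [0, 0, 0]], "rot": [[0, 0, 0], [0, 0, 0], [0, 0, 0]]}}

```text
clock: 6.0
eef_pos: [501.8, 148.9, 151.3]
tcp_rot: [-3.142, 0.0, 0.13]
contact_force: [0.6, -0.9, 0.6]
opening: 0.7
grasp_force: 0.0
```

```bash
python3 -c "
from h import *
go([501.3,148.7,96])
s=telemetry.sense();f=wr(grab('wrist','w6.png'),s)
for X in ([501.3,148.7,131],[501.3,148.7,126]):print(proj(f,X))
import pickle;pickle.dump((f,s['eef_pos']),open('w6.pkl','wb'))
"
```

```text
6.0 [501.8 148.9 151.3] dp units [-0.013  0.003  1.382] F [ 0.6 -0.9  0.6]
[322.72547011 293.12265242]
[322.68848555 288.68817798]
```

View pics/w6.png

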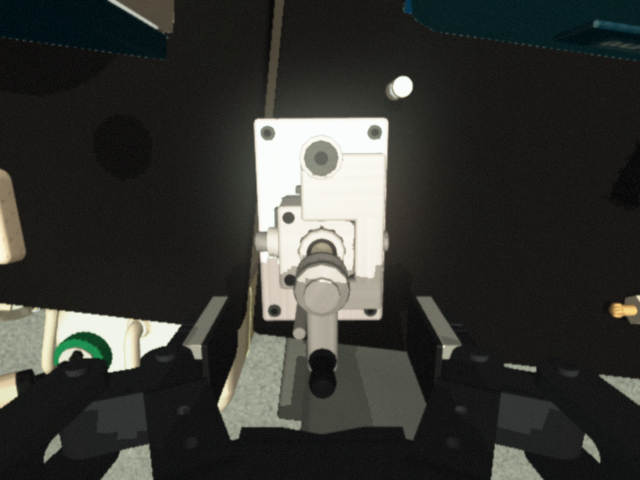

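Call:
{"name": "play_rows", "arguments": {"dp": [[0, 0, 0.5], [0, 0, 1.0], [0, 0, 1.43], [0, 0, 1.43], [0, 0, 1.43]], "rot": [[0, 0, 0], [0, 0, 0], [0, 0, 0], [0, 0, 0], [0, 0, 0]]}}

```text
clock: 6.47
eef_pos: [501.7, 148.8, 94.3]
tcp_rot: [3.142, 0.0, 0.13]
contact_force: [0.1, 0.2, 0.6]
opening: 0.701
grasp_force: 0.0
```

Call:
{"name": "play_rows", "arguments": {"dp": [[0, 0, 0], [0, 0, 0], [0, 0, 0], [0, 0, 0], [0, 0, 0]], "rot": [[0, 0, 0], [0, 0, 0], [0, 0, 0], [0, 0, 0], [0, 0, 0]], "fingers": 0.33, "grip_force": 20}}

```text
clock: 6.88
eef_pos: [502.0, 149.0, 94.2]
tcp_rot: [-3.141, -0.001, 0.13]
contact_force: [-0.4, 0.9, -0.8]
opening: 0.325
grasp_force: 0.0
```

```bash
python3 -c "
from h import *
import pickle
go([501.3,148.7,94])
s=telemetry.sense();f=wr(grab('wrist','w7.png'),s)
print([proj(f,[501.3,148.7,z]).round(1) for z in (131,126,104)])
g=cv2.cvtColor(f['color'],cv2.COLOR_RGB2GRAY)
for v in (285,300,315,330,345):print(v,g[v,262:382:3])
"
```

```text
6.8833 [502.  149.   94.2] dp units [-0.017  0.005  0.006] F [-0.4  0.9 -0.8]
[array([323.7, 369.4]), array([323.6, 360.1]), array([323.3, 326.4])]
285 [152 149 217 237 239 171 169 168 172 166 107 161 172 168  52  45 111 127
 133 131 133 131 131 128  88  44  91 170 170 147  99 171 174 170 106 151
 169 230 236 237]
300 [112 110 112 110  61  31  26 149 168 169 166 136 170 169 117 102 123 115
 110  95  88 100 110 117 120  62 151 167 169 127 171 173 172  92  29  34
  98 111 112 112]
315 [ 90  97 103  26  22  21  20 142 165 165  70  69  82  86  88  90  89  91
  90  91  91  94  93  94  94  96  89  88  80  63 111 169 168  70  24  21
  25  48 111 111]
330 [ 90  66  16  18  15  18  19  44  64  79  57  40  65  91  98 118 134 147
 152 153 156 157 155 151 139 122 101  83  58  38  71  73 127  45  16  18
  17  13  21  85]
345 [164  51  32  15  15  10  11  63  86 141 147 150 150 151 154 154 155 150
 143 133 129 140 151 158 154 152 150 149 152 152 149 137  63  38  17  16
  16  20  31  91]
```

Call:
{"name": "play_rows", "arguments": {"dp": [[0, 0, 0], [0, 0, 0], [0, 0, 0], [0, 0, 0]], "rot": [[0, 0, 0], [0, 0, 0], [0, 0, 0], [0, 0, 0]], "fingers": 0.2, "grip_force": 20}}

```text
clock: 7.27
eef_pos: [502.0, 149.0, 94.0]
tcp_rot: [-3.141, -0.001, 0.13]
contact_force: [-0.4, -0.4, 4.7]
opening: 0.267
grasp_force: 20.9
```

Call:
{"name": "play_rows", "arguments": {"dp": [[0, 0, 0], [0, 0, 0], [0, 0, 0], [0, 0, -0.03], [0, 0, -0.06]], "rot": [[0, 0, 0], [0, 0, 0], [0, 0, 0], [0, 0, 0], [0, 0, 0]], "fingers": 0.15, "grip_force": 70}}

```text
clock: 7.68
eef_pos: [500.7, 148.6, 95.3]
tcp_rot: [3.141, 0.002, 0.13]
contact_force: [0.1, -0.2, -7.5]
opening: 0.258
grasp_force: 68.7
```

Call:
{"name": "play_rows", "arguments": {"dp": [[0, 0, -0.02], [0, 0, -0.04], [0, 0, -0.06], [0, 0, -0.08], [0, 0, -0.1]], "rot": [[0, 0, 0], [0, 0, 0], [0, 0, 0], [0, 0, 0], [0, 0, 0]]}}

```text
clock: 8.1
eef_pos: [501.2, 148.8, 99.9]
tcp_rot: [3.141, 0.001, 0.13]
contact_force: [-0.2, -0.3, -8.6]
opening: 0.258
grasp_force: 68.7
```

Call:
{"name": "play_rows", "arguments": {"dp": [[0, 0, -0.06], [0, 0, -0.12], [0, 0, -0.18], [0, 0, -0.24], [0, 0, -0.3]], "rot": [[0, 0, 0], [0, 0, 0], [0, 0, 0], [0, 0, 0], [0, 0, 0]]}}

```text
clock: 8.52
eef_pos: [501.3, 148.8, 112.2]
tcp_rot: [3.141, 0.001, 0.13]
contact_force: [-0.5, -0.2, -11.3]
opening: 0.256
grasp_force: 68.8
```

Call:
{"name": "play_rows", "arguments": {"dp": [[0, 0, -0.06], [0, 0, -0.12], [0, 0, -0.18], [0, 0, -0.24], [0, 0, -0.28]], "rot": [[0, 0, 0], [0, 0, 0], [0, 0, 0], [0, 0, 0], [0, 0, 0]]}}

```text
clock: 8.93
eef_pos: [501.5, 148.8, 123.4]
tcp_rot: [3.142, 0.0, 0.13]
contact_force: [-0.5, -1.4, -13.9]
opening: 0.257
grasp_force: 68.9
```

```bash
python3 -c "
from h import *
go([501.3,148.7,124])
s=telemetry.sense();print(s['opening'],s['grasp_force'],s['wrist_torque'],s['tcp_rot'])
T=grab('top','t8.png');S=grab('side','s8.png')
import pickle;o=pickle.load(open('f5.pkl','rb'))
g=cv2.cvtColor(S['color'],cv2.COLOR_RGB2HSV)
# ceramic rod: column profile in side view, before and after
u=int(proj(S,[501.3,148.7,85])[0]); print('u',u,[(z,int(proj(S,[501.3,148.7,z])[1])) for z in (68,104,115,134,145)])
for f in (o[1],S):
  print([tuple(int(c) for c in f['color'][v,u]) for v in range(225,262,2)])
"
```

```text
8.9333 [501.5 148.8 123.4] dp units [-0.005  0.003 -0.014] F [ -0.5  -1.4 -13.9]
0.25675407275731016 68.91136765480042 [-0.15656043  0.19178793 -0.00321446] [3.14151530e+00 2.91217694e-04 1.30332708e-01]
u 312 [(68, 255), (104, 239), (115, 233), (134, 224), (145, 219)]
[(218, 209, 197), (246, 242, 235), (217, 207, 196), (248, 245, 239), (152, 146, 138), (150, 143, 136), (167, 159, 151), (158, 152, 144), (114, 110, 104), (164, 157, 147), (211, 198, 175), (216, 203, 178), (214, 202, 176), (210, 198, 172), (211, 198, 173), (210, 197, 172), (177, 167, 146), (218, 210, 200), (178, 170, 161)]
[(82, 81, 77), (82, 80, 76), (83, 80, 76), (93, 91, 85), (166, 162, 151), (191, 182, 162), (209, 196, 170), (209, 196, 170), (209, 196, 171), (210, 197, 173), (230, 222, 200), (230, 221, 199), (226, 217, 192), (217, 204, 180), (220, 208, 183), (213, 200, 175), (179, 170, 154), (216, 206, 195), (159, 153, 144)]
```

Call:
{"name": "play_rows", "arguments": {"dp": [[0, 0, 0], [0, 0, 0], [0, 0, 0], [0, 0, 0], [0, 0, 0]], "rot": [[0, 0, 0], [0, 0, 0], [0, 0, 0], [0, 0, 0], [0, 0, 0]]}}

```text
clock: 9.45
eef_pos: [501.7, 148.9, 123.3]
tcp_rot: [3.142, 0.0, 0.13]
contact_force: [-0.8, -1.5, -10.2]
opening: 0.25
grasp_force: 69.1
```

Call:
{"name": "play_rows", "arguments": {"dp": [[0, 0, 0], [0, 0, 0], [0, 0, 0], [0, 0, 0], [0, 0, 0]], "rot": [[0, 0, 0], [0, 0, 0], [0, 0, 0], [0, 0, 0], [0, 0, 0]]}}

```text
clock: 9.87
eef_pos: [501.6, 148.9, 123.3]
tcp_rot: [3.142, 0.0, 0.13]
contact_force: [-1.3, -0.7, -10.0]
opening: 0.253
grasp_force: 69.1
```

```bash
python3 -c "
from h import *
go([501.3,148.7,124])
S=grab('side');u=312
import pickle;o=pickle.load(open('f5.pkl','rb'))
print([tuple(int(c) for c in S['color'][v,u]) for v in range(229,262,2)])
# keeper knob dark blob near expected shut position, before/after drawing
for f in (o[1],S):
  p=proj(f,[436.5,140,83]).round().astype(int);w=f['color'][p[1]-14:p[1]+15,p[0]-14:p[0]+15].max(2)<60
  y,x=np.nonzero(w);print(p,w.sum(),x.mean()+p[0]-14,y.mean()+p[1]-14)
"
```

```text
9.8667 [501.6 148.9 123.3] dp units [-0.009  0.004 -0.018] F [ -1.3  -0.7 -10. ]
[(82, 80, 76), (86, 83, 79), (152, 149, 139), (191, 182, 164), (209, 196, 171), (210, 197, 172), (209, 196, 172), (211, 198, 173), (230, 222, 201), (230, 221, 198), (226, 217, 192), (217, 205, 180), (220, 209, 184), (213, 200, 176), (180, 171, 155), (216, 206, 195), (159, 154, 144)]
[345 259] 35 351.0 253.74285714285713
[345 259] 40 346.775 258.075
```

```bash
python3 -c "
from h import *
import pickle
B=np.array([501.3,148.7,0]);c,s_=np.cos(.13),np.sin(.13)
W=lambda x,y,z:B+np.array([c*x-s_*y,s_*x+c*y,z])
f6,_=pickle.load(open('w6.pkl','rb'));s=telemetry.sense();f=wr(grab('wrist','w9.png'),s)
for q in (f6,f):
  g=cv2.cvtColor(q['color'],cv2.COLOR_RGB2GRAY)
  for x in (20,30,40):
    a=proj(q,W(x,-26,69));v=int(a[1]);row=g[v].astype(int);d=np.diff(row)
    print(x,'pred keeper -y edge',a.round(1),'plate edge',proj(q,W(x,-43,14)).round(1),[(int(i),int(d[i])) for i in range(330,430) if abs(d[i])>15])
o=pickle.load(open('f5.pkl','rb'));S=grab('side')
for q in (o[1],S):
  print(cv2.cvtColor(q['color'],cv2.COLOR_RGB2GRAY)[244:272:2,333:361:2])
"
```

```text
20 pred keeper -y edge [370.7 215.3] plate edge [387.  198.9] [(383, -19), (384, -67), (385, -56)]
30 pred keeper -y edge [371.2 196.9] plate edge [387.6 183.8] [(383, -23), (384, -17), (385, -67), (386, -46)]
40 pred keeper -y edge [371.8 178. ] plate edge [388.2 168.5] [(384, -28), (385, -53), (386, -52), (387, -16)]
20 pred keeper -y edge [377.3 226.6] plate edge [394.  206.1] [(390, -25), (391, -72), (392, -60)]
30 pred keeper -y edge [378.  205.8] plate edge [394.8 189.5] [(391, -25), (392, -79), (393, -55)]
40 pred keeper -y edge [378.8 184.4] plate edge [395.5 172.5] [(392, -38), (393, -70), (394, -43)]
[[ 58  59  58  58  58  58  57  57  56  56  56  56  55  55]
 [ 59  59  60  59  59  58  56  57  57  56  57  56  56  55]
 [ 61  59  59  59  59  60  58  58  58  57  57  56  58  57]
 [111  77  61  60  58  60  59  60  58  58  57  57  57  56]
 [244 231 180  69  60  60  66  67  67  58  58  58  56  57]
 [246 246 207  71  61  58  64  68  61  57  58  57  57  57]
 [246 212 123  64  62  57  58  59  57  56  59  57  58  58]
 [217 128  67  63  60  56  57  57  57  58  59  59  58  59]
 [234 198 
[... 471 characters left out ...]
2  63  62  62  60  60  60  59  59  59  59  59  58]
 [ 89  71  62  62  61  61  59  59  59  59  59  59  59  58]
 [187 170 133  68  62  60  59  58  59  59  60  59  59  58]
 [189 191 176  74  63  58  59  61  59  57  60  60  59  58]
 [192 180 131  66  63  57  57  60  58  57  59  58  59  59]
 [182 135  70  63  63  57  58  58  57  59  60  59  59  60]
 [177 142 108  75  64  59  58  58  56  60  60  60  59  58]
 [186 185 181 177 136  80  58  56  56  60  60  60  60  60]
 [184 178 192 189 181  74  59  58  57  68  60  60  59  59]
 [172 169 199 198 189  77  62  64  63 142  65  60  60  60]
 [172 162 172 182 193 173 140 135 152 149  65  62  60  60]
 [172 163 185 161 129 154 176 191 164  76  62  61  61  60]]
```

```bash
python3 -c "
from h import *
go([501.3,148.7,124]);print(r.sign_off())"
```

```text
10.0167 [501.7 148.9 123.3] dp units [-0.01   0.004 -0.018] F [ -1.6  -1.3 -10.9]
the job is handed in; nothing more can be done
None
```

Job handed in at 10.0 s, with no verdict returned: the keeper was pushed onto its stop and looked shut, and I held the piston about 29 mm out (from tool rise, assuming no slip in the grip); I viewed 11 pictures, one over the limit of 10.

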